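# Raise the carry handle of an instrument case and set the case in its tray

## Robot

A 6-joint arm with a two-finger parallel gripper is mounted at the origin on the work surface. World frame = base frame: x ahead of the robot, y to its left, z up, the work surface at z = 0. Lengths are in m, angles in rad, forces in N, time in s.
With the tool pointing down it reaches from about 0.425 to 0.95 m from the base axis. Payload 3.5 kg.
Tool frame: the origin (TCP) lies midway between the tips of the shut fingers; the grasp point (between the pads) lies 19 mm behind it; z points along the fingers, y is the line along which they close (so a half turn about z gives the same grasp; the last joint's range is limited). The gripper opens to 85 mm and grips with 20 to 120 N. Pads are 22 mm wide; open, the fingers measure 114 mm over their backs; the gripper's body (76 mm by 85 mm) begins 54 mm behind the grasp point. The pads swing forward as they close: fully open they stand 13 mm farther back than shut.
Start: joints at [-1.397, 0.286, 1.577, -0, 1.279, -0.15], TCP at [0.215, -0.64, 0.231] pointing down, gripper open.
Joint ranges: [-2.77, 2.77], [-0.9, 2.22], [0.21, 2.48], [-1.53, 4.67], [0.24, 2.81], [-2.84, 2.84]. Speed limits (rad/s): [2.79, 2.79, 3.14, 3.14, 3.14, 3.14].

## Interface

Orientations are given as a unit quaternion [x, y, z, w].
In Python, from plant import ctrl gives the robot as it stands.
- The arm moves only by the tool send_rows, never from a script. Its argument "series" is a list that holds one entry, the list of rows, each a list of 7 numbers: the shift along the tool's x, y, z in cm, then the turn, a rotation vector about the tool's x, y, z in rad, then the opening, from -1 (shut) to 1 (fully open). In form: [[[x, y, z, rx, ry, rz, jaw], ...]]. A call has 1 to 10 rows; each row shifts and turns the commanded pose from where the row before left it, along the tool's axes as they then stand; what a row does not reach is not made up. A row lasts 1/8 s, in which the tool goes at most 62.5 mm and 10.7 degrees, less where a joint would pass 70% of its speed; a pose out of reach is approached as far as the arm can. A call is refused whole if a number of a shift passes 6.25 or a number of a turn 0.188, either way. A call with a gripper value outside its range is refused whole. The fingers move at their own pace and stop on an object; "force" is the grip in N (left out, the last holds). Time passes only in rows, so rows that do not move let the fingers close. It gives the time, the measured TCP pose, the force, the opening and the grip force at its end, in the units of the state.
- ctrl.get_state(): the state, without advancing time (a new reading comes with each control period).
- ctrl.read_camera(name): name is "scene" or "top" or "wrist"; returns a dict with "img" (384x512x3 uint8, red, green, blue), "fx", "fy", "cx", "cy" (pixels), "k1" (the pictures are not rectified: a ray, as slopes to the right and down, at radius r is drawn at 1 + k1 r^2 times it, then the intrinsics apply), "R" (3x3) and "t" (3): a world point X has camera coordinates R X + t; the wrist camera has in their place "hand_eye" (4x4, takes a point from camera to tool coordinates, whose origin is the TCP and whose axes are the flange's). Camera axes: x right, y down, z forward; pixel columns grow to the right and rows downward; lengths in m; the calibration is good to about 2 mm. A picture is of the moment at which its call begins: read the wrist's pose just before it. There is no depth.
- ctrl.sign_off(): hands the job in; it is judged then, once.
The state is a dict: "time": time; "qpos": joint angles; "dq": joint speeds; "joint_efforts": joint torques, N m; "eef_pos": TCP position; "tcp_rot": TCP orientation; "contact_force": force on the tool from outside, world axes, zero at the start; "wrist_torque": the same for the moment, N m; "opening": opening from 0.0 (shut) to 1.0 (fully open); "finger_force": force on a finger pad.
Only numpy, scipy, OpenCV 4.12 (cv2) and the standard library are available. Lean on these libraries where they do the work, as an engineer would, in place of code of your own. Each camera call takes 0.05 s, during which the arm holds its last target. There are 200 camera calls.

## Task

Draw the instrument case with the folded carry handle out from under the wire shelf, set it down flat on the bench clear of the shelf and let go of it. There, swing its handle up until it clicks into its upright catch; then lift the case by the handle and set it down flat on the floor of the undivided steel tray, leaving the handle standing up. Leave everything else where it stands.

Things in the scene. Friction and masses are not known exactly. Their poses are not given: they have to be found in the camera images.
- case: The instrument case: closed amber box 160 (x) x 58 (y) x 40 mm high with a folded steel handle on its lid, loose, 0.53 to 0.8 kg. Origin: centre of underside; z up; +x towards the end the handle lies over. It starts half under the shelf, handle end inside, plain end towards the robot. Grip its sides across y on the bare plain half. Two thin lugs at its middle reach 65 mm high.
- handle (a joint): Handle angle: 0 folded flat over the +x half of the lid, 1.571 upright (end stop; seated above 1.5). Up to 0.8 it turns freely and stays or sinks when let go; then a sprung ball pushes back (most 0.09 N m at 0.95, 1 to 2 N at the bar); past 1.35 it snaps upright, held by 0.06 N m; between, it springs back to 0.8. A hard pinch stops the bar turning in the fingers and can lift or drag the case.
- handle_bar (a point): Middle of the handle's grip bar: round steel, 8 mm diameter, along the case's y, 32 mm straight; U-shaped handle 56 mm wide overall, arms 75 mm from hinge axis to bar. Folded, the bar is 56 mm above the case's underside, 75 mm from its middle towards +x, 12 mm clear of the lid; upright, 131 mm above the underside over the middle.
- handle_hinge (a point): Hinge axis of the handle (parallel to the case's y), over the middle of the case, 56 mm above its underside. The handle swings in the case's x-z plane from +x up to +z.
- case_handle_end (a point): Middle of the lower edge of the case's handle end (80 mm along +x from the origin).
- case_plain_end (a point): Middle of the lower edge of the case's plain end (80 mm along -x from the origin).
- shelf: Low wire shelf of steel bars, fixed, 180 (x) x 408 (y) mm, on four thin corner posts (x +-86, y +-200 mm); its bars lie 84 to 93 mm above the bench. Origin: on the bench below its centre; its front edge, towards the robot, is at its x = -90 mm. A recorder (70 x 200 mm, top 128 mm above the bench) lies on its back half (x 15 to 85 mm).
- tray: The undivided open steel tray, fixed on the bench, outside 200 (x) x 96 (y) x 50 mm high, walls 5 mm (inside 190 x 86 mm). Origin: centre of its underside. The case goes in lengthwise, either way round. It stands to the robot's left or right.
- tray_in (a point): Centre of the inner floor of the undivided tray; axes like the tray's.
- split_tray: Bystander, fixed, like the tray (200 x 96 x 50 mm) but with a wall along its middle; on the other side. Origin: centre of underside.
- plain_case: Bystander, loose: smaller amber case without handle, 140 x 46 x 44 mm high, beside the instrument case, partly under the shelf. Origin: centre of underside.
- jar: Bystander, loose: glass jar, 52 mm diameter, 70 mm high, partly under the shelf. Origin: centre of underside.
- bottle: Bystander, loose: white plastic bottle, 52 mm diameter, 125 mm high. Origin: centre of underside.
- tape: Bystander, loose: roll of tape lying flat, 66 mm diameter, 25 mm high. Origin: centre of underside.
- cup: Bystander, loose: steel cup, 66 mm diameter, 70 mm high. Origin: centre of underside.
- dish: Bystander, loose: small steel bowl, 72 mm diameter, 30 mm high. Origin: centre of underside.
- pack: Bystander, loose: flat white plastic box, 60 x 60 x 28 mm high. Origin: centre of underside.
Things that resemble listed ones, but are neither listed nor needed, are in the scene too. Leave any red look-alike of the tray alone.

How it is judged:
On the way, in this order (a step that is already met when the one before it is completed fails the run):
1. the case stands flat on the bench, wholly out from under the shelf, let go, its handle still down (x of each of case_handle_end, case_plain_end in the frame of shelf below -0.09 m and height (world z) of case below 0.006 m and angle between case's own z axis and vertical below 0.05 rad and value of joint handle below 1.3 rad and contact force between the fingers and case below 0.5 N), for 0.2 s.
2. the handle is swung up into its catch while the case stands on the bench (value of joint handle above 1.5 rad and height (world z) of case below 0.012 m and angle between case's own z axis and vertical below 0.12 rad), for 0.2 s.
3. the case is lifted off the bench by its upright handle (value of joint handle above 1.5 rad and height (world z) of case above 0.03 m and z of the grasp point in the frame of case above 0.09 m), for 0.2 s.
At the end, for the whole second after the job is handed in: The case stands flat (tilt under 0.06 rad) and at rest on the floor of the undivided tray, its underside within 6 mm of the floor and its middle within the tray (30 mm along, 25 mm across), the handle upright in its catch (above 1.5 rad) (x of case in the frame of tray_in between -0.03 and 0.03 m and y of case in the frame of tray_in between -0.025 and 0.025 m and z of case in the frame of tray_in below 0.006 m and angle between case's own z axis and vertical below 0.06 rad and value of joint handle above 1.5 rad and linear speed of case below 0.02 m/s); the robot touches nothing.
It fails at once if one of the things beside the case (plain case, jar) is shoved more than 3 cm or knocked over (distance of any of plain_case, jar from where it was at the start of the episode above 0.03 m or angle between any of plain_case, jar's own z axis and vertical above 0.5 rad).
It fails at once if a bystander on the bench (bottle, tape, cup, dish, pack) is shoved more than 3 cm or knocked over (distance of any of bottle, tape, cup, dish, pack from where it was at the start of the episode above 0.03 m or angle between any of bottle, tape, cup, dish, pack's own z axis and vertical above 0.5 rad).
It also fails if it takes over 72 s, if anything falls off the work surface, if the arm or the gripper's body presses on something with over 40 N, if the wrist force passes 120 N, or if a joint passes its speed limit or range.

## Working session

There is one attempt and no reset: what is moved stays moved. The work goes in short steps, Python scripts to look and compute and a tool call to move; the robot and the scene stay as the last step left them, time stands still between calls to the robot, and variables do not carry over. Pictures are saved under pics/ and viewed, at most 10 in all, crops included, and the job is handed in when it is done.

Besides the shell and the picture viewer there is one more tool, called in YAML: its name, and indented under it one key for each argument. send_rows: Moves the arm, as the interface text tells. Its arguments: {"type":"object","properties":{"series":{"type":"array"},"force":{"type":"number"}},"required":["series"]}

```bash
mkdir -p pics; ls; cat > h.py <<'E'
import numpy as np, cv2, json
from plant import ctrl
from scipy.spatial.transform import Rotation as Rn
def cam(n):
    s=ctrl.get_state(); c=ctrl.read_camera(n)
    if n=="wrist":
        T=np.eye(4); T[:3,:3]=Rn.from_quat(s["tcp_rot"]).as_matrix(); T[:3,3]=s["eef_pos"]
        W=T@np.array(c["hand_eye"]); c["R"]=W[:3,:3].T; c["t"]=-W[:3,:3].T@W[:3,3]
    return c
def proj(c,X):
    p=np.asarray(X,float)@np.array(c["R"]).T+np.array(c["t"]); s=p[...,:2]/p[...,2:]
    s=s*(1+c["k1"]*(s**2).sum(-1,keepdims=True)); return s*[c["fx"],c["fy"]]+[c["cx"],c["cy"]]
def ray(c,uv):
    d=(np.asarray(uv,float)-[c["cx"],c["cy"]])/[c["fx"],c["fy"]]; s=d.copy()
    for _ in range(20): s=d/(1+c["k1"]*(s**2).sum(-1,keepdims=True))
    v=np.concatenate([s,np.ones(s.shape[:-1]+(1,))],-1)@np.array(c["R"]); return -np.array(c["R"]).T@np.array(c["t"]),v
def atz(c,uv,z):
    o,v=ray(c,uv); return o+v*((z-o[2])/v[...,2])[...,None]
def save(name,img): cv2.imwrite("pics/"+name,img[...,::-1])
E
python3 - <<'E'
from h import *
import pickle
s=ctrl.get_state(); print({k:np.round(v,3).tolist() for k,v in s.items()})
for n in("top","scene"):
    c=cam(n); pickle.dump(c,open(n+".pkl","wb")); save(n+"0.png",cv2.resize(c["img"],(800,600),interpolation=cv2.INTER_CUBIC)); print(n,{k:np.round(c[k],3).tolist() for k in c if k!="img"})
E
```

```text
pics
{'time': 0.0, 'qpos': [-1.397, 0.287, 1.578, 0.0, 1.279, -0.15], 'dq': [-0.001, 0.001, -0.001, 0.002, -0.0, -0.002], 'joint_efforts': [-0.0, -40.598, -29.262, -0.0, 0.006, 0.0], 'eef_pos': [0.215, -0.639, 0.23], 'tcp_rot': [0.987, 0.161, -0.0, -0.001], 'contact_force': [-0.6, 0.475, 0.57], 'wrist_torque': [-0.065, -0.0, -0.024], 'finger_force': 0.0, 'opening': 0.997}
top {'fx': 441.824, 'fy': 441.824, 'cx': 252.84, 'cy': 192.531, 'k1': 0.031, 'R': [[0.002, -1.0, -0.005], [-0.992, -0.002, -0.128], [0.128, 0.005, -0.992]], 't': [0.011, 0.489, 1.121]}
scene {'fx': 382.228, 'fy': 382.228, 'cx': 257.41, 'cy': 196.076, 'k1': -0.085, 'R': [[-0.735, 0.678, 0.014], [0.432, 0.484, -0.761], [-0.523, -0.553, -0.649]], 't': [0.347, -0.156, 1.466]}
```

View pics/top0.png

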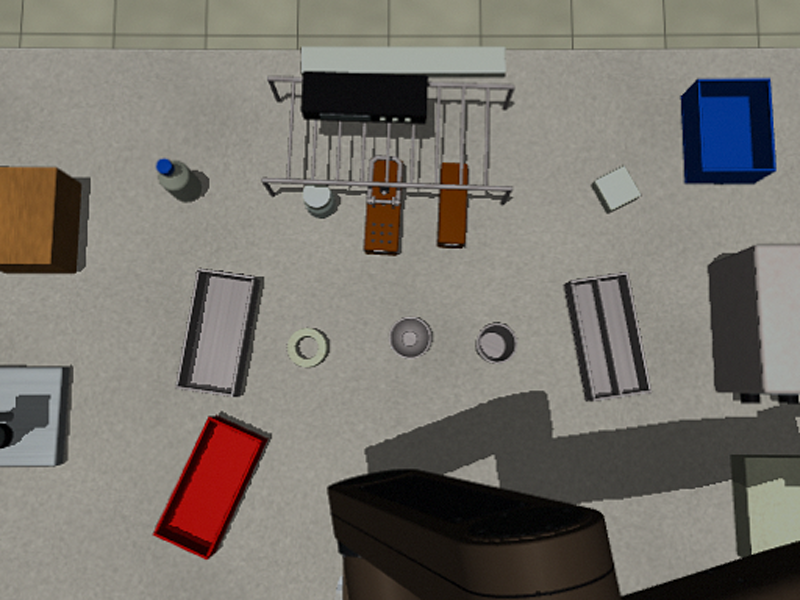

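View pics/scene0.png

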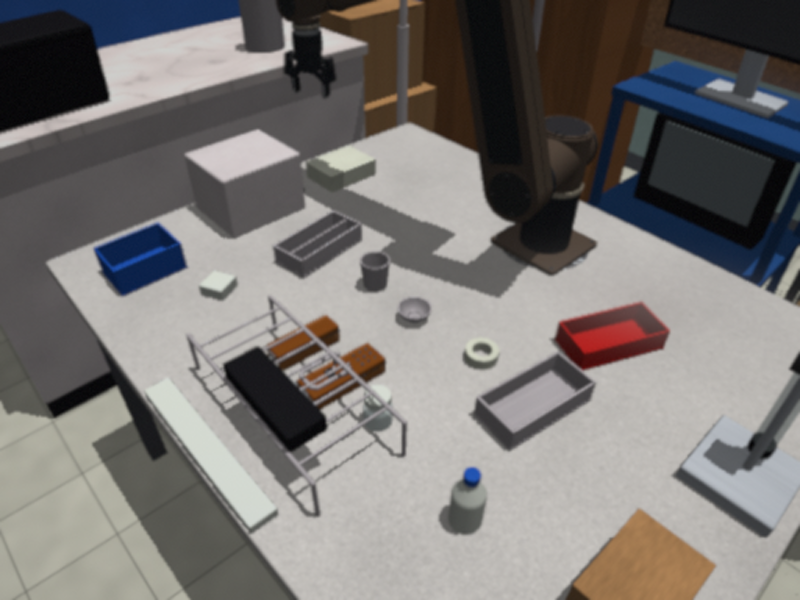

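The two amber boxes are at top-view pixels (383,205), which has handle and lugs, and (453,205), which is plain. The trays are at (222,332) undivided steel, (607,337) split, (212,485) red and (728,130) blue. By the description I choose the box at (383,205) and the tray at (222,332), and I'll check both in a close crop.

```bash
python3 - <<'E'
from h import *
import pickle
c=pickle.load(open("top.pkl","rb")); I=c["img"]
def crop(u,v,w,h,k):
    a=cv2.resize(I[v:v+h,u:u+w],None,fx=k,fy=k,interpolation=cv2.INTER_CUBIC)
    for i in range(0,w,10): cv2.line(a,(i*k,0),(i*k,6),(255,0,0),1); cv2.putText(a,str(u+i),(i*k,16),0,.32,(255,0,0),1) if i%20==0 else 0
    for i in range(0,h,10): cv2.line(a,(0,i*k),(6,i*k),(255,0,0),1); cv2.putText(a,str(v+i),(8,i*k+4),0,.32,(255,0,0),1) if i%20==0 else 0
    return a
a=crop(190,95,115,72,6)[:, :]; 
a=crop(195,90,72,90,6); b=crop(108,165,64,90,6)
save("crop1.png",np.hstack([a,b])[:600,:800])
E
```

```text
(no output)
```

View pics/crop1.png

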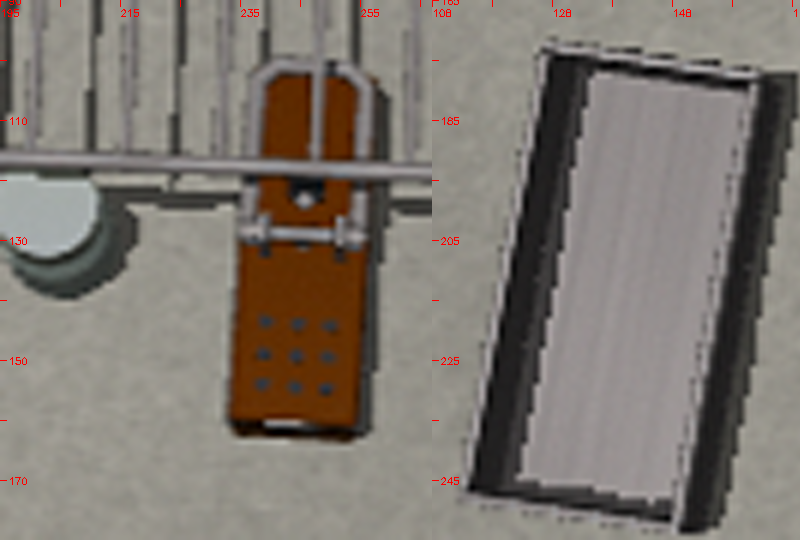

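The crop shows the amber box with a U-handle over its far half: hinge at about (246,129), bar at about (248,100), plain end at about v=160. The steel tray is undivided, with rim corners at about (127,173), (163,177), (114,247) and (150,252).

```bash
python3 - <<'E'
from h import *
import pickle
c=pickle.load(open("top.pkl","rb"))
def m(name,uv,z): print(name,np.round(atz(c,np.array(uv,float),z),4).tolist())
m("lidnear L,R",[[233.7,159.7],[254.5,160.3]],.04)
m("hinge",[[236.2,129.2],[255.3,129.2]],.058)
m("bar",[[248,101]],.058)
m("tray rim",[[126.8,172.8],[162.7,177.5],[114,246.7],[149.8,252.5]],.05)
k=.64
m("shelf front/back",np.array([[268,181],[509,189],[271,79],[511,89]])*k,.09)
m("plain top near",np.array([[438,243],[465,244],[441,163],[467,163]])*k,.044)
m("jar",np.array([[318,197]])*k,.07)
m("tape",np.array([[308,347]])*k,.025);m("dish",np.array([[411,337]])*k,.03);m("cup",np.array([[496,342]])*k,.07);m("bottle",np.array([[165,165]])*k,.125)
E
```

```text
lidnear L,R [[0.5744, 0.0622, 0.04], [0.5729, 0.0079, 0.04]]
hinge [[0.6512, 0.0555, 0.058], [0.6512, 0.0059, 0.058]]
bar [[0.7268, 0.0252, 0.058]]
tray rim [[0.5373, 0.3369, 0.05], [0.5253, 0.2443, 0.05], [0.3484, 0.3616, 0.05], [0.3339, 0.2711, 0.05]]
shelf front/back [[0.6766, 0.2178, 0.09], [0.6637, -0.1716, 0.09], [0.8493, 0.2169, 0.09], [0.8323, -0.1776, 0.09]]
plain top near [[0.5848, -0.0594, 0.044], [0.5831, -0.1043, 0.044], [0.7226, -0.0651, 0.044], [0.7226, -0.1091, 0.044]]
jar [[0.6559, 0.1389, 0.07]]
tape [[0.4122, 0.1568, 0.025]]
dish [[0.4288, -0.0145, 0.03]]
cup [[0.418, -0.1496, 0.07]]
bottle [[0.691, 0.3727, 0.125]]
```

send_rows:
  series:
    - [[0,0,-4,0,0,0,1],[0,0,-4,0,0,0,1],[4.5,-4,0,0,0,0,1],[4.5,-4,0,0,0,0,1],[4.5,-4,0,0,0,0,1],[4.5,-4,0,0,0,0,1],[4.5,-4,0,0,0,0,1],[4.5,-4,0,0,0,0,1],[4.5,-4,0,0,0,0,1],[4.5,-4,0,0,0,0,1]]
  force: 40

```text
time: 1.35
eef_pos: [0.4547, -0.22, 0.3109]
tcp_rot: [0.987, 0.161, -0.0, -0.0]
contact_force: [-0.4, 0.2, 0.0]
opening: 0.998
finger_force: 0.0
```

```bash
cat >> h.py <<'E'
def to(x,y,z,yaw=None,back=False):
    s=ctrl.get_state(); R=Rn.from_quat(s["tcp_rot"]).as_matrix(); p=np.array(s["eef_pos"])
    y0=np.arctan2(R[1,0],R[0,0]); print("t",round(s["time"],2),"pos",np.round(p,4),"yaw",round(y0,4),"F",np.round(s["contact_force"],1),"open",round(s["opening"],3),"q",np.round(s["qpos"],2))
    print("shift cm (now)",np.round(R.T@(np.array([x,y,z])-p)*100,2))
    if yaw is not None:
        Rt=Rn.from_euler("z",yaw).as_matrix()@np.diag([1.,-1,-1]); print("rotvec tool",np.round(Rn.from_matrix(R.T@Rt).as_rotvec(),3),"shift after",np.round(Rt.T@(np.array([x,y,z])-p)*100,2))
E
python3 -c "
from h import *
to(.608,.034,.15,-.06)"
```

```text
t 1.35 pos [ 0.4547 -0.22    0.3109] yaw 0.3236 F [-0.4  0.2  0. ] open 0.998 q [-0.65 -0.15  1.89  0.    1.4   0.6 ]
shift cm (now) [ 22.61 -19.21  16.1 ]
rotvec tool [-0.     0.     0.384] shift after [ 13.78 -26.27  16.09]
```

send_rows:
  series:
    - [[4.5,-3.85,0,0,0,0,1],[4.5,-3.85,0,0,0,0,1],[4.5,-3.85,0,0,0,0,1],[4.5,-3.85,2,0,0,0,1],[4.6,-3.85,3,0,0,0,1],[0,0,3,0,0,0.128,1],[0,0,3,0,0,0.128,1],[0,0,0,0,0,0.128,1],[0,0,0,0,0,0,1]]

```text
time: 2.48
eef_pos: [0.6047, 0.0291, 0.2023]
tcp_rot: [1.0, -0.029, -0.001, -0.0]
contact_force: [0.1, -0.2, 0.9]
opening: 1.004
finger_force: 0.0
```

```bash
python3 - <<'E'
from h import *
to(.608,.034,.008,-.06)
c=cam("wrist"); import pickle; pickle.dump(c,open("w1.pkl","wb"))
for X in ([.5737,.035,.04],[.651,.031,.058],[.653,.031,0]): print(proj(c,np.array(X)))
save("w1.png",cv2.resize(c["img"],(800,600)))
E
```

```text
t 2.48 pos [0.6047 0.0291 0.2023] yaw -0.0586 F [ 0.1 -0.2  0.9] open 1.004 q [-0.12  0.16  1.78 -0.    1.2   1.51]
shift cm (now) [ 0.34 -0.51 19.43]
rotvec tool [-0.     0.002  0.001] shift after [ 0.3  -0.51 19.43]
[253.43959906 202.48809051]
[252.21467841 124.3610081 ]
[252.98219387 114.81844263]
```

View pics/w1.png

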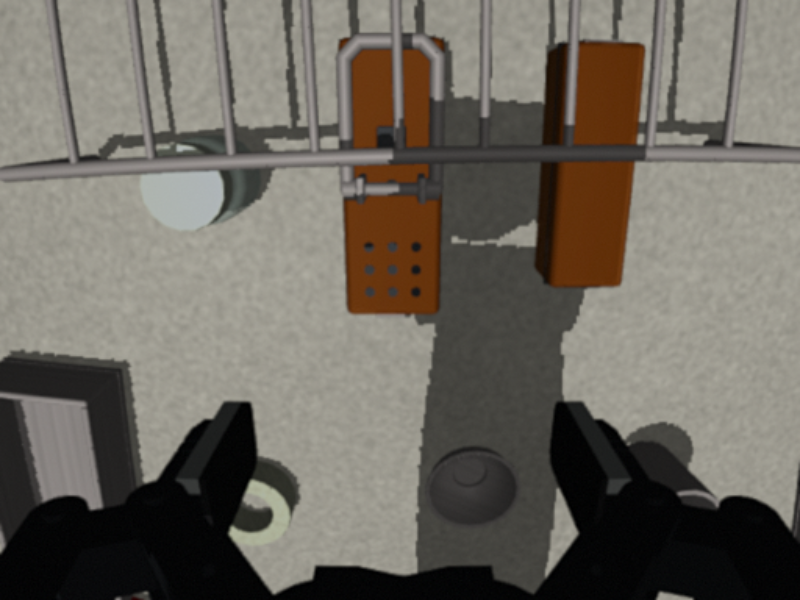

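The wrist view shows the handled case centred, with the plain end edge at (348..439,313), hinge (392,188), bar (393,42) and shelf front bar (390,157). The dish (472,487) and tape (260,505) stand in front.

```bash
python3 - <<'E'
from h import *; import pickle
c=pickle.load(open("w1.pkl","rb")); k=.64
def m(n,uv,z): print(n,np.round(atz(c,np.array(uv,float)*k,z),4).tolist())
m("near",[[348,313],[439,313]],.04); m("hinge",[[344,189],[441,188]],.058); m("bar",[[393,41]],.06); m("shelf",[[100,165],[390,157],[700,153]],.093); m("dish",[[472,487]],.01); m("tape",[[264,514]],.025); m("plain",[[554,285],[622,285]],.044)
m("tray rim edge",[[126,362]],.05)
E
```

```text
near [[0.5777, 0.0645, 0.04], [0.5744, 0.0083, 0.04]]
hinge [[0.6555, 0.0579, 0.058], [0.6529, 0.0055, 0.058]]
bar [[0.728, 0.0267, 0.06]]
shelf [[0.6797, 0.1712, 0.093], [0.673, 0.031, 0.093], [0.6684, -0.1176, 0.093]]
dish [[0.4171, -0.0141, 0.01]]
tape [[0.4119, 0.147, 0.025]]
plain [[0.5898, -0.0616, 0.044], [0.5874, -0.1038, 0.044]]
tray rim edge [[0.5562, 0.2084, 0.05]]
```

send_rows:
  series:
    - [[0.4,-0.5,4,0,0,0,1],[0,0,5,0,0,0,1],[0,0,5,0,0,0,1],[0,0,3.5,0,0,0,1],[0,0,1.6,0,0,0,1],[0,0,0,0,0,0,1]]

```text
time: 3.28
eef_pos: [0.6093, 0.0336, 0.0121]
tcp_rot: [1.0, -0.03, -0.0, -0.0]
contact_force: [-0.6, 1.2, -0.2]
opening: 0.993
finger_force: 0.0
```

send_rows:
  series:
    - [[0,0,0,0,0,0,-1],[0,0,0,0,0,0,-1],[0,0,0,0,0,0,-1],[0,0,0,0,0,0,-1],[0,0,0,0,0,0,-1],[0,0,0,0,0,0,-1]]
  force: 40

```text
time: 4.03
eef_pos: [0.6113, 0.0339, 0.015]
tcp_rot: [1.0, -0.03, 0.002, -0.0]
contact_force: [-0.4, 1.2, 6.3]
opening: 0.666
finger_force: 46.0
```

```bash
python3 -c "
from h import *
to(.493,.057,.01,0)"
```

```text
t 4.03 pos [0.6113 0.0339 0.015 ] yaw -0.06 F [-0.4  1.2  6.3] open 0.666 q [-0.11  0.41  1.86  0.    0.87  1.52]
shift cm (now) [-11.95  -1.6    0.45]
rotvec tool [-0.    -0.004 -0.06 ] shift after [-11.83  -2.31   0.5 ]
```

send_rows:
  series:
    - [[-0.8,0,0,0,0,0,-1],[-1.5,-0.1,0,0,0,0,-1],[-1.5,-0.2,0,0,0,0,-1],[-1.5,-0.2,0,0,0,0,-1],[-1.5,-0.2,0,0,0,0,-1],[-1.5,-0.2,0,0,0,0,-1],[-1.5,-0.2,0,0,0,0,-1],[-1.5,-0.2,0,0,0,0,-1],[-0.7,-0.2,0,0,0,0,-1],[0,0,0,0,0,0,-1]]

```text
time: 5.28
eef_pos: [0.4933, 0.0553, 0.0149]
tcp_rot: [1.0, -0.031, 0.004, 0.0]
contact_force: [2.4, -1.2, 6.7]
opening: 0.67
finger_force: 46.0
```

```bash
python3 -c "
from h import *
to(.493,.057,.01,0)
c=cam('top'); I=c['img'][90:230,180:330]; save('t2.png',cv2.resize(I,None,fx=4,fy=4,interpolation=cv2.INTER_CUBIC))"
```

```text
t 5.28 pos [0.4933 0.0553 0.0149] yaw -0.0611 F [ 2.4 -1.2  6.7] open 0.67 q [-0.09  0.19  2.14 -0.    0.8   1.54]
shift cm (now) [-0.04 -0.17  0.49]
rotvec tool [ 0.001 -0.007 -0.061] shift after [-0.03 -0.17  0.49]
```

View pics/t2.png

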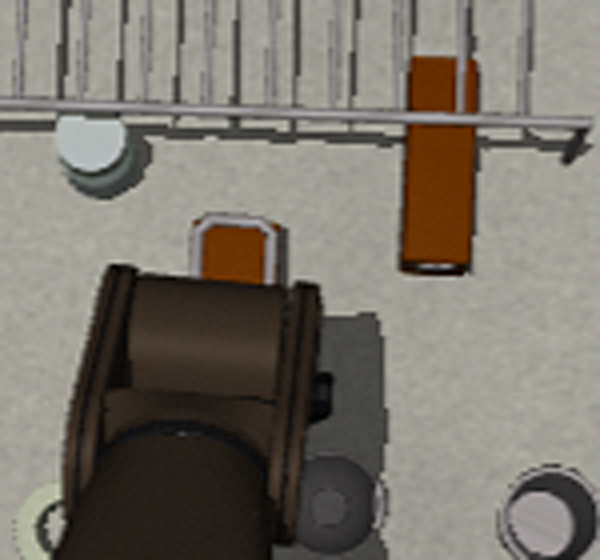

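The case is out: the handle bar is at crop (235,218), clear of the shelf front bar at (235,110), and the jar and plain case are undisturbed. Now I release it and rise.

send_rows:
  series:
    - [[0,0,0,0,0,0,1],[0,0,0,0,0,0,1],[0,0,0,0,0,0,1],[0,0,0,0,0,0,1],[0,0,-1,0,0,0,1],[0,0,-4,0,0,0,1],[0,0,-5,0,0,0,1],[0,0,-5,0,0,0,1],[0,0,-5,0,0,0,1],[0,0,0,0,0,0,1]]

```text
time: 6.58
eef_pos: [0.4936, 0.0557, 0.2187]
tcp_rot: [1.0, -0.03, 0.006, 0.0]
contact_force: [0.4, 0.1, 0.2]
opening: 1.002
finger_force: 0.0
```

```bash
python3 - <<'E'
from h import *; import pickle
to(.613,.05,.2,np.pi/2-.06)
c=cam("wrist"); pickle.dump(c,open("w3.pkl","wb")); save("w3.png",cv2.resize(c["img"],(800,600)))
E
```

```text
t 6.58 pos [0.4936 0.0557 0.2187] yaw -0.06 F [0.4 0.1 0.2] open 1.002 q [-0.09 -0.11  2.02 -0.    1.21  1.54]
shift cm (now) [11.93 -0.15  2.01]
rotvec tool [ 0.01  -0.009 -1.571] shift after [ 0.15 11.96  1.87]
```

View pics/w3.png

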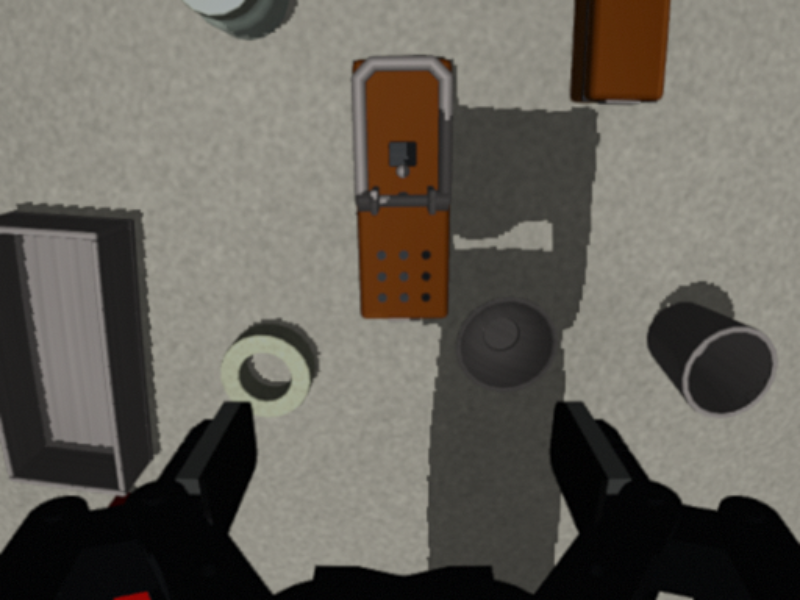

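The case stands free, handle folded: bar middle (404,63), hinge (403,201), plain end (361..448,317). Dish, tape and cup are unmoved.

```bash
python3 - <<'E'
from h import *; import pickle
c=pickle.load(open("w3.pkl","rb")); k=.64
def m(n,uv,z): print(n,np.round(atz(c,np.array(uv,float)*k,z),4).tolist())
m("near",[[361,317],[448,317]],.04); m("hinge",[[357,202],[449,201]],.058); m("bar",[[404,62]],.06); m("far",[[354,62],[453,60]],.04); m("tray floor corners",[[22,233],[98,233],[48,444],[113,447]],.003);m("tray rim right",[[99,235],[122,490]],.05)
E
```

```text
near [[0.46, 0.0848, 0.04], [0.4566, 0.0281, 0.04]]
hinge [[0.5368, 0.0794, 0.058], [0.5342, 0.0264, 0.058]]
bar [[0.6106, 0.0479, 0.06]]
far [[0.6148, 0.0762, 0.04], [0.6125, 0.0196, 0.04]]
tray floor corners [[0.526, 0.332, 0.003], [0.5213, 0.272, 0.003], [0.3486, 0.363, 0.003], [0.3447, 0.3043, 0.003]]
tray rim right [[0.527, 0.2427, 0.05], [0.3373, 0.2742, 0.05]]
```

send_rows:
  series:
    - [[0,0,0,0,0,-0.175,-0.3],[0,0,0,0,0,-0.175,-0.3],[0,0,0,0,0,-0.175,-0.3],[0,0,0,0,0,-0.175,-0.3],[0,0,0,0,0,-0.175,-0.3],[0,0,0,0,0,-0.175,-0.3],[0,0,0,0,0,-0.175,-0.3],[0,0,0,0,0,-0.175,-0.3],[0,0,0,0,0,-0.171,-0.3]]
  force: 20

```text
time: 7.75
eef_pos: [0.4892, 0.056, 0.2102]
tcp_rot: [0.726, 0.688, -0.001, -0.002]
contact_force: [-0.8, -0.6, -0.2]
opening: 0.348
finger_force: 0.0
```

send_rows:
  series:
    - [[0,4,2,0,0,0,-0.3],[0,4,3,0,0,0,-0.3],[0.15,3.9,3,0,0,0,-0.3],[0,0,0,0,0,0,-0.3],[0,0,0,0,0,0,-0.3]]

```text
time: 8.38
eef_pos: [0.6082, 0.0504, 0.1311]
tcp_rot: [0.728, 0.686, -0.001, -0.001]
contact_force: [0.7, -0.9, 0.5]
opening: 0.352
finger_force: 0.0
```

```bash
python3 -c "
from h import *
to(.611,.0483,.046,np.pi/2-.057)"
```

```text
t 8.38 pos [0.6082 0.0504 0.1311] yaw 1.5109 F [ 0.7 -0.9  0.5] open 0.352 q [-0.08  0.25  1.82  0.    1.08 -0.02]
shift cm (now) [-0.19  0.32  8.51]
rotvec tool [-0.003 -0.    -0.003] shift after [-0.19  0.29  8.51]
```

send_rows:
  series:
    - [[-0.2,0.3,2,0,0,0,-0.3],[0,0,3,0,0,0,-0.3],[0,0,2,0,0,0,-0.3],[0,0,1,0,0,0,-0.3],[0,0,0.5,0,0,0,-0.3],[0,0,0,0,0,0,-0.3]]

```text
time: 9.12
eef_pos: [0.6126, 0.048, 0.0477]
tcp_rot: [0.728, 0.686, 0.0, 0.0]
contact_force: [0.2, 0.5, 0.2]
opening: 0.35
finger_force: 0.0
```

```bash
python3 -c "
from h import *
to(.611,.0483,.046,np.pi/2-.057)
c=cam('wrist'); print(proj(c,np.array([.611,.0483,.056]))); save('w4.png',cv2.resize(c['img'],(800,600)))"
```

```text
t 9.12 pos [0.6126 0.048  0.0477] yaw 1.5109 F [0.2 0.5 0.2] open 0.35 q [-0.09  0.36  1.84  0.    0.93 -0.03]
shift cm (now) [ 0.02 -0.16  0.17]
rotvec tool [ 0.001 -0.    -0.003] shift after [ 0.02 -0.16  0.17]
[252.86417603 268.30859527]
```

View pics/w4.png

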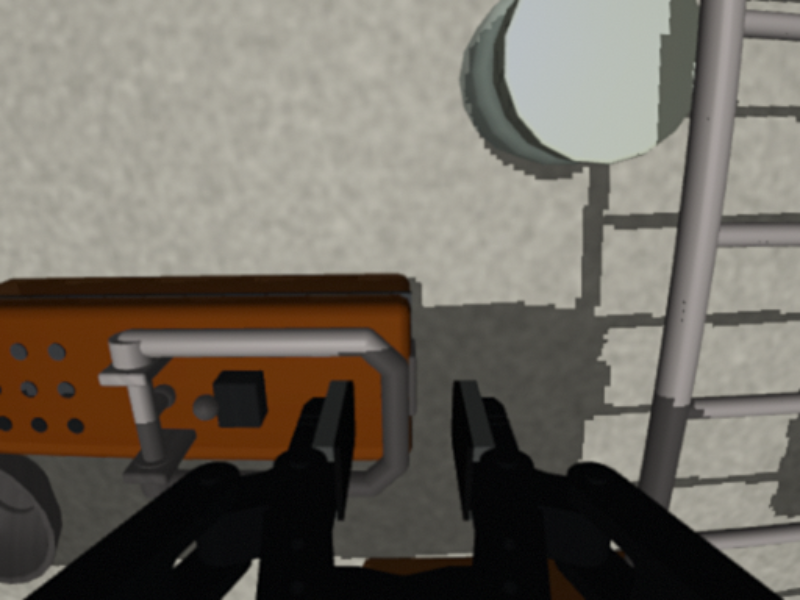

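The wrist view shows the bar middle at (397,418), between the open pads (345 and 460), with the shelf bar at (690,200) well clear. I close gently.

send_rows:
  series:
    - [[0,-0.1,0.1,0,0,0,-0.3],[0,0,0,0,0,0,-1],[0,0,0,0,0,0,-1],[0,0,0,0,0,0,-1],[0,0,0,0,0,0,-1],[0,0,0,0,0,0,-1]]
  force: 20

```text
time: 9.93
eef_pos: [0.6112, 0.0481, 0.0467]
tcp_rot: [0.728, 0.686, -0.0, -0.0]
contact_force: [-2.7, -0.2, 4.0]
opening: 0.08
finger_force: 20.8
```

```bash
python3 - <<'E'
from h import *
to(.611,.0483,.046)
a=np.linspace(0,1.571,17); p=np.c_[7.5*np.cos(a),7.5*np.sin(a)]; print(np.round(np.c_[a[1:],np.diff(p,axis=0)*[1,-1]],2).tolist())
E
```

```text
t 9.93 pos [0.6112 0.0481 0.0467] yaw 1.5109 F [-2.7 -0.2  4. ] open 0.08 q [-0.09  0.36  1.85 -0.    0.93 -0.03]
shift cm (now) [ 0.02 -0.02  0.07]
[[0.1, -0.04, -0.74], [0.2, -0.11, -0.73], [0.29, -0.18, -0.71], [0.39, -0.25, -0.69], [0.49, -0.31, -0.67], [0.59, -0.38, -0.63], [0.69, -0.44, -0.59], [0.79, -0.49, -0.55], [0.88, -0.55, -0.49], [0.98, -0.59, -0.44], [1.08, -0.63, -0.38], [1.18, -0.67, -0.31], [1.28, -0.69, -0.25], [1.37, -0.71, -0.18], [1.47, -0.73, -0.11], [1.57, -0.74, -0.04]]
```

send_rows:
  series:
    - [[0,-0.04,-0.74,0,0,0,-1],[0,-0.11,-0.73,0,0,0,-1],[0,-0.18,-0.71,0,0,0,-1],[0,-0.25,-0.69,0,0,0,-1],[0,0,0,0,0,0,-1]]

```text
time: 10.55
eef_pos: [0.6058, 0.0484, 0.076]
tcp_rot: [0.728, 0.686, 0.0, 0.001]
contact_force: [0.9, -0.4, -0.1]
opening: 0.081
finger_force: 19.9
```

```bash
python3 -c "
from h import *
to(.611,.0483,.046)
c=cam('scene'); I=c['img'][190:330,150:330]; save('s5.png',cv2.resize(I,None,fx=4,fy=4,interpolation=cv2.INTER_CUBIC))"
```

```text
t 10.55 pos [0.6058 0.0484 0.076 ] yaw 1.5108 F [ 0.9 -0.4 -0.1] open 0.081 q [-0.09  0.31  1.85 -0.    0.98 -0.03]
shift cm (now) [0.02 0.51 3.  ]
```

View pics/s5.png

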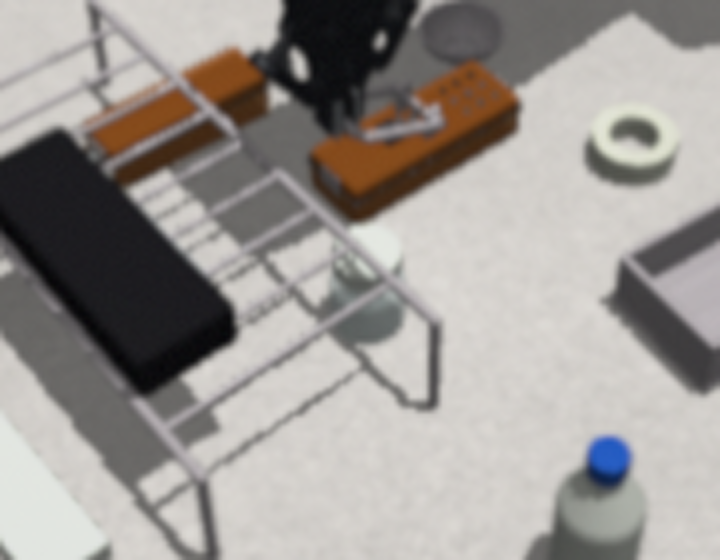

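The scene view shows the handle rising in the fingers (bar near (345,130)) and the case flat on the bench at (415,140). I continue the arc.

send_rows:
  series:
    - [[0,-0.31,-0.67,0,0,0,-1],[0,-0.38,-0.63,0,0,0,-1],[0,-0.44,-0.59,0,0,0,-1],[0,-0.49,-0.55,0,0,0,-1],[0,0,0,0,0,0,-1]]

```text
time: 11.22
eef_pos: [0.5903, 0.0492, 0.1011]
tcp_rot: [0.728, 0.686, 0.001, 0.001]
contact_force: [4.4, -1.4, 2.3]
opening: 0.08
finger_force: 20.0
```

send_rows:
  series:
    - [[0,-0.55,-0.49,0,0,0,-1],[0,-0.59,-0.44,0,0,0,-1],[0,-0.63,-0.38,0,0,0,-1],[0,0,0,0,0,0,-1]]

```text
time: 11.72
eef_pos: [0.5731, 0.0503, 0.1143]
tcp_rot: [0.728, 0.686, 0.001, 0.002]
contact_force: [4.5, -1.2, 5.6]
opening: 0.078
finger_force: 19.9
```

send_rows:
  series:
    - [[0,-0.67,-0.31,0,0,0,-1],[0,-0.69,-0.25,0,0,0,-1],[0,-0.71,-0.18,0,0,0,-1],[0,0,0,0,0,0,-1]]

```text
time: 12.22
eef_pos: [0.5524, 0.0515, 0.1222]
tcp_rot: [0.728, 0.686, 0.001, 0.001]
contact_force: [3.3, -1.8, 8.7]
opening: 0.08
finger_force: 20.8
```

```bash
python3 -c "
from h import *
to(.536,.0525,.1215)"
```

```text
t 12.22 pos [0.5524 0.0515 0.1222] yaw 1.5109 F [ 3.3 -1.8  8.7] open 0.08 q [-0.09  0.14  1.96 -0.    1.04 -0.03]
shift cm (now) [-0.   -1.64  0.07]
```

send_rows:
  series:
    - [[0,-0.7,-0.2,0,0,0,-1],[0,-0.7,-0.1,0,0,0,-1],[0,-0.4,0,0,0,0,-1],[0,-0.3,0,0,0,0,-1],[0,0,0,0,0,0,-1]]

```text
time: 12.85
eef_pos: [0.531, 0.053, 0.1237]
tcp_rot: [0.728, 0.685, 0.001, 0.001]
contact_force: [4.3, -1.1, 4.7]
opening: 0.083
finger_force: 20.7
```

```bash
python3 -c "
from h import *
to(.536,.0525,.1215)
c=cam('scene'); I=c['img'][170:260,200:320]; save('s6.png',cv2.resize(I,None,fx=6,fy=6,interpolation=cv2.INTER_CUBIC))"
```

```text
t 12.85 pos [0.531  0.053  0.1237] yaw 1.5105 F [ 4.3 -1.1  4.7] open 0.083 q [-0.09  0.09  2.01  0.    1.04 -0.03]
shift cm (now) [-0.02  0.5   0.22]
```

View pics/s6.png

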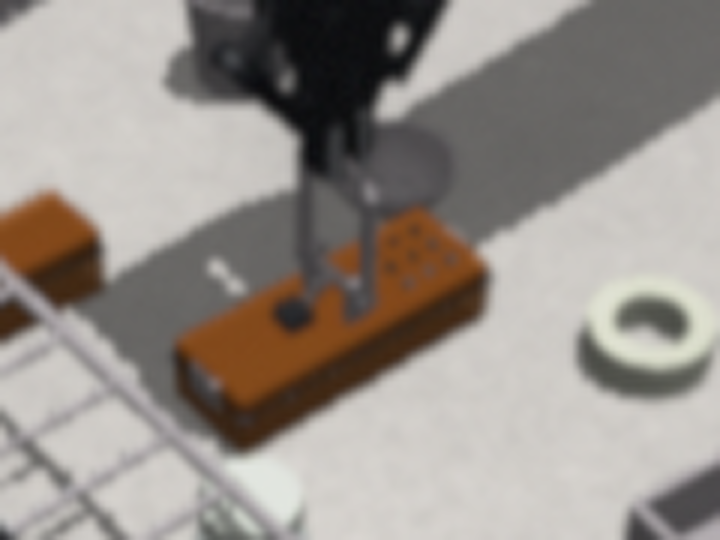

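The scene view shows the handle nearly upright (arm from (362,305) to (375,200)) and the case flat. I check the angle numerically.

```bash
python3 - <<'E'
from h import *
c=cam('scene')
q=np.array([[178,350],[240,405],[490,270],[415,210]])/6+[200,170]
P=atz(c,q,.04); print(np.round(P,4)); C=P.mean(0); ax=(P[0]+P[1]-P[2]-P[3])/2; L=np.linalg.norm(ax); ax/=L; print("C",C,"len",L,"yaw",np.arctan2(ax[1],ax[0]))
ay=np.array([-ax[1],ax[0],0])
for a in(1.2,1.35,1.45,1.571):
    H=C+[0,0,.016]+ay*.026; B=H+.07*(np.cos(a)*ax+np.sin(a)*np.array([0,0,1])); print(a,((proj(c,np.array([H,B]))-[200,170])*6).round(1).tolist())
E
```

```text
[[0.611  0.0316 0.04  ]
 [0.6124 0.079  0.04  ]
 [0.4588 0.0925 0.04  ]
 [0.4554 0.0349 0.04  ]]
C [0.53439133 0.05948896 0.04      ] len 0.15482497268157927 yaw -0.05432877498747985
1.2 [[369.0, 311.7], [329.6, 233.7]]
1.35 [[369.0, 311.7], [346.6, 219.5]]
1.45 [[369.0, 311.7], [358.2, 211.3]]
1.571 [[369.0, 311.7], [372.3, 202.9]]
```

Handle is upright at its stop. I relax, take a deeper hold of the bar, then grip firmly.

send_rows:
  series:
    - [[0,0,0,0,0,0,-0.6],[0,0,0,0,0,0,-0.5],[0,0,0,0,0,0,-0.5],[0,0,0.5,0,0,0,-0.5],[0,0,0.4,0,0,0,-0.5],[0,0,0,0,0,0,-0.5]]

```text
time: 13.7
eef_pos: [0.5295, 0.053, 0.1132]
tcp_rot: [0.728, 0.686, -0.001, -0.001]
contact_force: [0.2, -0.1, -0.2]
opening: 0.248
finger_force: 0.0
```

send_rows:
  series:
    - [[0,0,0,0,0,0,-1],[0,0,0,0,0,0,-1],[0,0,0,0,0,0,-1],[0,0,0,0,0,0,-1],[0,0,0,0,0,0,-1]]
  force: 70

```text
time: 14.32
eef_pos: [0.5302, 0.0529, 0.114]
tcp_rot: [0.728, 0.686, 0.0, 0.0]
contact_force: [2.7, -0.6, -2.6]
opening: 0.063
finger_force: 68.2
```

```bash
python3 - <<'E'
from h import *
to(.4362,.3035,.21,np.pi/2-.14)
c=cam('scene'); I=c['img']
import pickle; pickle.dump(c,open("s7.pkl","wb"))
t=cv2.resize(I[220:300,300:400],None,fx=4,fy=5,interpolation=cv2.INTER_CUBIC); b=cv2.resize(I[170:250,200:300],None,fx=4,fy=5,interpolation=cv2.INTER_CUBIC); save("s7.png",np.hstack([t,b]))
E
```

```text
t 14.32 pos [0.5302 0.0529 0.114 ] yaw 1.5108 F [ 2.7 -0.6 -2.6] open 0.063 q [-0.09  0.1   2.02 -0.    1.02 -0.03]
shift cm (now) [ 24.45 -10.88  -9.61]
rotvec tool [0.   0.   0.08] shift after [ 23.5 -12.8  -9.6]
```

View pics/s7.png

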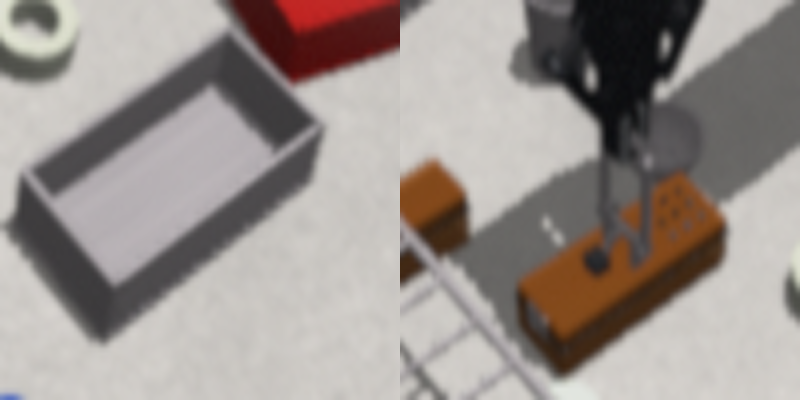

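The handle is upright and held, and the case is flat. The tray rim corners in the left half are (25,172), (110,285), (322,127), (232,33). I've used up the picture views, so the rest is numeric.

```bash
python3 - <<'E'
from h import *; import pickle
c=pickle.load(open("s7.pkl","rb"))
q=np.array([[25,172],[110,285],[322,127],[232,33]])/[4,5]+[300,220]
P=atz(c,q,.05); print(np.round(P,4).tolist(),P.mean(0)); d=(P[0]+P[1]-P[2]-P[3])/2; print(np.linalg.norm(d),np.arctan2(d[1],d[0]), np.linalg.norm((P[1]+P[2]-P[0]-P[3])/2))
# refine: fit rim (centre,yaw) to bright rim pixels in both cameras, by edge projection score
t=pickle.load(open("top.pkl","rb"))
def score(p):
    x,y,a=p; R=np.array([[np.cos(a),-np.sin(a)],[np.sin(a),np.cos(a)]]); s=0
    for cc in(c,t):
        G=cv2.GaussianBlur(cv2.cvtColor(cc["img"],cv2.COLOR_RGB2GRAY).astype(np.float32),(0,0),.7)
        def samp(hx,hy):
            u=np.linspace(-1,1,80); o=np.ones(80); L=np.r_[np.c_[u*hx,o*hy],np.c_[u*hx,-o*hy],np.c_[o*hx,u*hy],np.c_[-o*hx,u*hy]]
            W=np.c_[L@R.T+[x,y],np.full(len(L),.05)]; w=proj(cc,W).astype(np.float32); return cv2.remap(G,w[:,:1],w[:,1:],1).mean()
        s+=samp(.0975,.0455)-samp(.090,.038)   # bright rim against dark inner wall/shadow
    return -s
from scipy.optimize import brute,fmin
print(brute(score,(slice(.42,.455,.003),slice(.29,.315,.003),slice(-.18,-.09,.015)),finish=fmin))
E
```

```text
[[0.5273, 0.2516, 0.05], [0.5435, 0.3386, 0.05], [0.3502, 0.3693, 0.05], [0.3365, 0.2825, 0.05]] [0.43939054 0.31050763 0.05      ]
0.1945043315108483 -0.15902015124122737 0.08813346838221367
[ 0.43634216  0.3070818  -0.13898394]
```

send_rows:
  series:
    - [[0,0,-0.5,0,0,0,-1],[0,0,-1,0,0,0,-1],[0,0,-1.5,0,0,0,-1],[0,0,-2,0,0,0,-1],[0,0,-2,0,0,0,-1],[0,0,-2,0,0,0,-1],[0,0,-1,0,0,0,-1],[0,0,0,0,0,0,-1],[0,0,0,0,0,0,-1]]

```text
time: 15.5
eef_pos: [0.5293, 0.0531, 0.2129]
tcp_rot: [0.728, 0.686, -0.001, -0.001]
contact_force: [0.2, 0.1, -8.3]
opening: 0.063
finger_force: 68.2
```

send_rows:
  series:
    - [[0.64,-0.28,0,0,0,0,-1],[1.28,-0.56,0,0,0,0,-1],[1.93,-0.84,0,0,0,0,-1],[2.4,-1.05,0,0,0,0,-1],[2.4,-1.05,0,0,0,0,-1],[2.4,-1.05,0,0,0,0,-1],[2.4,-1.05,0,0,0,0,-1],[2.4,-1.05,0,0,0,0,-1],[2.4,-1.05,0,0,0,0,-1],[2.4,-1.05,0,0,0,0,-1]]

```text
time: 16.75
eef_pos: [0.451, 0.2661, 0.2136]
tcp_rot: [0.728, 0.686, -0.0, -0.0]
contact_force: [0.5, -0.8, -7.6]
opening: 0.065
finger_force: 68.2
```

send_rows:
  series:
    - [[1.9,-0.83,0,0,0,0,-1],[1.3,-0.56,0,0,0,0,-1],[0.6,-0.26,0,0,0,0,-1],[0.2,-0.1,0,0,0,0.02,-1],[0,0,0,0,0,0.04,-1],[0,0,0,0,0,0.02,-1],[0,0,0,0,0,0,-1],[0,0,0,0,0,0,-1]]

```text
time: 17.75
eef_pos: [0.4374, 0.3053, 0.214]
tcp_rot: [0.755, 0.656, -0.0, 0.0]
contact_force: [0.2, 0.6, -7.9]
opening: 0.061
finger_force: 68.2
```

```bash
python3 - <<'E'
from h import *; import pickle
to(.4365,.306,.125,np.pi/2-.14)
for n in("scene","top","wrist"):
    c=cam(n); pickle.dump(c,open(n+"8.pkl","wb"))
    h=cv2.cvtColor(c["img"],cv2.COLOR_RGB2HSV); m=((h[...,0]<16)&(h[...,0]>5)&(h[...,1]>150)&(h[...,2]>40)).astype(np.uint8)
    k,l,st,ce=cv2.connectedComponentsWithStats(m); i=[i for i in range(1,k) if st[i,4]>60]
    for j in i: r=cv2.minAreaRect(np.argwhere(l==j)[:,::-1].astype(np.float32)); print(n,st[j].tolist(),np.round(cv2.boxPoints(r),1).tolist())
    # predicted lid corners for case under the tool at bottom z
    s=ctrl.get_state(); p=s["eef_pos"]; a=-.14; ax=np.array([np.cos(a),np.sin(a),0]); ay=np.array([-ax[1],ax[0],0]); zb=p[2]-.114
    Cn=np.array([p[0],p[1],zb+.04]); print(" pred lid",np.round(proj(c,np.array([Cn+ax*.08+ay*.029,Cn+ax*.08-ay*.029,Cn-ax*.08-ay*.029,Cn-ax*.08+ay*.029])),1).tolist())
E
```

```text
t 17.75 pos [0.4374 0.3053 0.214 ] yaw 1.4305 F [ 0.2  0.6 -7.9] open 0.061 q [ 0.42 -0.01  1.94 -0.    1.21  0.56]
shift cm (now) [ 0.06 -0.1   8.9 ]
rotvec tool [ 0.  0. -0.] shift after [ 0.06 -0.1   8.9 ]
scene [271, 0, 70, 105, 5572] [[267.20001220703125, 101.30000305175781], [272.20001220703125, -3.200000047683716], [340.1000061035156, 0.0], [335.1000061035156, 104.5]]
scene [339, 0, 45, 78, 2052] [[337.5, 76.80000305175781], [350.6000061035156, -5.0], [383.3999938964844, 0.20000000298023224], [370.3999938964844, 82.0]]
scene [197, 203, 19, 17, 185] [[196.5, 208.60000610351562], [204.5, 199.3000030517578], [218.6999969482422, 211.5], [210.8000030517578, 220.8000030517578]]
scene [319, 209, 58, 45, 903] [[315.70001220703125, 234.10000610351562], [368.3999938964844, 205.10000610351562], [380.1000061035156, 226.5], [327.5, 255.5]]
scene [174, 213, 24, 16, 157] [[173.39999389648438, 222.8000030517578], [195.0, 212.0], [197.8000030517578, 217.60000610351562], [176.1999969482422, 228.39999389648438]]
scene [180, 221, 24, 14, 80] [[179.3000030517578, 232.6999969482422], [202.100006103
[... 757 characters left out ...]
517578], [14.899999618530273, 163.60000610351562], [5.400000095367432, 168.89999389648438]]
top [15, 155, 18, 17, 79] [[13.5, 160.5], [20.5, 153.5], [34.5, 167.5], [27.5, 174.5]]
top [118, 175, 28, 69, 1036] [[110.0999984741211, 239.8000030517578], [121.80000305175781, 173.3000030517578], [145.3000030517578, 177.39999389648438], [133.60000610351562, 244.0]]
 pred lid [[121.5, 173.3], [145.7, 176.7], [133.7, 244.0], [109.0, 240.5]]
wrist [173, 153, 24, 5, 92] [[173.0, 157.0], [173.0, 153.0], [196.0, 153.0], [196.0, 157.0]]
wrist [141, 160, 232, 79, 14782] [[141.0, 160.0], [372.0, 160.0], [372.0, 238.0], [141.0, 238.0]]
 pred lid [[376.1, 164.0], [367.0, 241.8], [146.7, 241.8], [137.4, 164.0]]
```

Top view and prediction agree to about 1 px, so the case hangs level and aligned over the tray. I lower it.

send_rows:
  series:
    - [[0,0,0.7,0,0,0,-1],[0,0,1.2,0,0,0,-1],[0,0,1.2,0,0,0,-1],[0,0,1.2,0,0,0,-1],[0,0,1,0,0,0,-1],[0,0,1,0,0,0,-1],[0,0,1,0,0,0,-1],[0,0,0.7,0,0,0,-1],[0,0,0.4,0,0,0,-1],[0,0,0,0,0,0,-1]]

```text
time: 19.15
eef_pos: [0.4371, 0.3055, 0.1298]
tcp_rot: [0.755, 0.656, -0.0, -0.0]
contact_force: [0.3, 0.5, -7.7]
opening: 0.063
finger_force: 68.2
```

send_rows:
  series:
    - [[0,0,0.3,0,0,0,-1],[0,0,0.2,0,0,0,-1],[0,0,0.1,0,0,0,-1],[0,0,0,0,0,0,-1]]

```text
time: 19.65
eef_pos: [0.4372, 0.3055, 0.1239]
tcp_rot: [0.755, 0.656, -0.0, -0.0]
contact_force: [-0.5, -0.5, -8.1]
opening: 0.064
finger_force: 68.2
```

send_rows:
  series:
    - [[0,0,0.2,0,0,0,-1],[0,0,0.1,0,0,0,-1],[0,0,0.1,0,0,0,-1],[0,0,0,0,0,0,-1]]

```text
time: 20.15
eef_pos: [0.4371, 0.3055, 0.1198]
tcp_rot: [0.755, 0.656, -0.0, -0.0]
contact_force: [-0.0, -0.5, -8.1]
opening: 0.062
finger_force: 68.2
```

send_rows:
  series:
    - [[0,0,0.1,0,0,0,-1],[0,0,0.05,0,0,0,-1],[0,0,0,0,0,0,-1]]

```text
time: 20.52
eef_pos: [0.4373, 0.3056, 0.119]
tcp_rot: [0.755, 0.656, 0.0, -0.0]
contact_force: [-1.3, 0.0, -3.1]
opening: 0.063
finger_force: 68.6
```

send_rows:
  series:
    - [[0,0,0.1,0,0,0,-1],[0,0,0,0,0,0,-1],[0,0,0,0,0,0,-0.8],[0,0,0,0,0,0,-0.6],[0,0,0,0,0,0,-0.4],[0,0,0,0,0,0,-0.4],[0,0,0,0,0,0,-0.4],[0,0,0,0,0,0,-0.4]]
  force: 20

```text
time: 21.52
eef_pos: [0.4373, 0.3055, 0.1174]
tcp_rot: [0.755, 0.656, 0.0, 0.0]
contact_force: [0.8, -0.4, -0.6]
opening: 0.302
finger_force: 0.0
```

send_rows:
  series:
    - [[0,0,-0.5,0,0,0,-0.4],[0,0,-1,0,0,0,-0.4],[0,0,-1.5,0,0,0,-0.4],[0,0,-2,0,0,0,-0.4],[0,0,-4,0,0,0,-0.4],[0,0,-5,0,0,0,-0.4],[0,0,0,0,0,0,-0.4],[0,0,0,0,0,0,-0.4]]

```text
time: 22.52
eef_pos: [0.4371, 0.3055, 0.2581]
tcp_rot: [0.755, 0.656, 0.0, 0.0]
contact_force: [0.1, 0.2, 0.8]
opening: 0.3
finger_force: 0.0
```

```bash
python3 - <<'E'
from h import *
to(.4365,.306,.25)
a=-.14; ax=np.array([np.cos(a),np.sin(a),0]); ay=np.array([-ax[1],ax[0],0]); ez=np.array([0,0,1])
for n in("scene","wrist"):
    c=cam(n); h=cv2.cvtColor(c["img"],cv2.COLOR_RGB2HSV); m=((h[...,0]<16)&(h[...,0]>5)&(h[...,1]>150)&(h[...,2]>40)).astype(np.uint8)
    C=np.array([.4373,.3056,.045]); L=np.array([C+i*ax*.08+j*ay*.029 for i,j in((1,1),(1,-1),(-1,-1),(-1,1))]); w=proj(c,L); print(n,"pred lid",np.round(w,1).tolist())
    k,l,st,ce=cv2.connectedComponentsWithStats(m)
    ctr=w.mean(0); j=max((j for j in range(1,k) if st[j,4]>60),key=lambda j:st[j,4]/(30+np.linalg.norm(ce[j]-ctr))); r=cv2.minAreaRect(np.argwhere(l==j)[:,::-1].astype(np.float32)); print(st[j].tolist(),np.round(cv2.boxPoints(r),1).tolist())
    # handle: bright-vs-lid check, predicted bar line for angles
    G=cv2.cvtColor(c["img"],cv2.COLOR_RGB2HSV)[...,1].astype(np.float32)
    for t in(0,.8,1.35,1.5,1.57):
        H=C+ez*.016; u=ax*np.cos(t)+ez*np.sin(t); P=np.array([H+u*q+s*ay*.026 for q in np.linspace(.02,.065,15) for s in(-1,1)]+[H+u*.075+ay*s for s in np.linspace(-.014,.014,15)])
        v=proj(c,P).astype(np.float32); print(t,"mean sat",cv2.remap(G,v[:,:1],v[:,1:],1).mean().round(1), "bar px",v[-8].round(1))
    save("fin_%s.png"%n,c["img"])
E
```

```text
t 22.52 pos [0.4371 0.3055 0.2581] yaw 1.4308 F [0.1 0.2 0.8] open 0.3 q [ 0.42 -0.05  1.9   0.    1.29  0.56]
shift cm (now) [ 0.04 -0.07  0.81]
scene pred lid [[328.3, 269.9], [313.7, 255.8], [355.6, 231.7], [370.5, 244.1]]
[271, 0, 70, 105, 5566] [[271.0, 0.0], [340.0, 0.0], [340.0, 104.0], [271.0, 104.0]]
0 mean sat 138.0 bar px [323.  257.9]
0.8 mean sat 41.5 bar px [332.4 240.3]
1.35 mean sat 47.2 bar px [343.7 229.3]
1.5 mean sat 21.5 bar px [346.9 227.1]
1.57 mean sat 17.8 bar px [348.4 226.3]
wrist pred lid [[333.5, 131.8], [330.0, 184.1], [185.8, 184.0], [182.2, 131.7]]
[185, 130, 147, 52, 6317] [[185.0, 130.0], [331.0, 130.0], [331.0, 181.0], [185.0, 181.0]]
0 mean sat 117.0 bar px [330.2 162.1]
0.8 mean sat 134.5 bar px [317.  176.5]
1.35 mean sat 104.9 bar px [277.7 183. ]
1.5 mean sat 44.6 bar px [264.3 183.6]
1.57 mean sat 13.9 bar px [257.9 183.7]
```

The lid matches a case flat on the tray floor within about 2 px, and the handle matches 1.57 rad best in both views. The gripper is clear, so I hand in.

```bash
python3 -c "
from plant import ctrl
print(ctrl.sign_off())"
```

```text
the job is handed in; nothing more can be done
None
```

The job is handed in at about 22.5 s: the last camera check put the case flat in the undivided steel tray with its handle upright, and the gripper was clear of it; the verdict was not shown, and the bystanders were never rechecked as a group.

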